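Set up the mitre box for a hexagon frame

ROBOT

A 6-joint arm with a two-finger parallel gripper is mounted at the origin on the work surface. World frame = base frame: x ahead of the robot, y to its left, z up, the work surface at z = 0. Lengths are in m, angles in rad, forces in N, time in s.
With the tool pointing down it reaches from about 0.275 to 0.825 m from the base axis. Payload 4.9 kg.
Tool frame: the origin (TCP) lies midway between the tips of the shut fingers; the grasp point (between the pads) lies manip.pinch_z behind it (manip.pinch_z is the distance from the TCP to the grasp point, in m); z points along the fingers, x is the direction in which the jaws open and shut, and the axes are right-handed (so a half turn about z gives the same grasp; the last joint's range is limited). The gripper opens to 85 mm and grips with 20 to 120 N. Pads are 22 mm wide; open, the fingers measure 114 mm over their backs; the gripper's body (76 mm by 85 mm) begins 54 mm behind the grasp point. The pads swing forward as they close: fully open they stand 13 mm farther back than shut.
Start: joints at [-1.291, 0.326, -0.193, 1.052, 0, 1.437], TCP at [0.221, -0.504, 0.191] pointing down, gripper open.
Joint ranges: [-2.65, 2.65], [-0.97, 1.79], [-1.3, 1.35], [-1.93, 2.1], [-1.47, 1.37], [-3.14, 3.14]. Speed limits (rad/s): [2.57, 2.57, 3.14, 3.14, 3.14, 3.14].

INTERFACE

Orientations are given as a unit quaternion [x, y, z, w].
In Python, from workcell import read_state, read_camera, camera_params, manip gives the robot as it stands. The module is installed in compiled form; this text tells all that it offers.
- The arm moves only by the tool play_rows, never from a script. Its argument "commands" is a list of rows, each an object with "translation": the shift along the tool's x, y, z in units of 40 mm (1.0 is 40 mm), a list of three; "turn": the turn about the tool's z in units of 6 degrees (1.0 is 6 degrees); "fingers": the finger opening in mm, from 0 to 85.4. A call has 1 to 20 rows; each row shifts and turns the pose as measured when the row begins, along the tool's axes as they then stand; what a row does not reach is not made up. A row lasts 1/10 s, in which the tool goes at most 50 mm and 8.59 degrees, less where a joint would pass 70% of its speed; a pose out of reach is approached as far as the arm can. A call is refused whole if a number of a shift passes 1 or a number of a turn 1, either way. A call with a gripper value outside its range is refused whole. The fingers move at their own pace and stop on an object; "force" is the grip in N (left out, the last holds). Time passes only in rows, so rows that do not move let the fingers close. It gives the time, the measured TCP pose, the force and the opening at its end, in the units of the state.
- read_state(): the state, without advancing time (a new reading comes with each control period).
- read_camera(name): name is "scene" or "top" or "wrist"; returns the picture (480x640x3 uint8, red, green, blue); there is no depth.
- camera_params(name): a dict with "fx", "fy", "cx", "cy" (pixels), "cam_to_world" (4x4, takes a point from camera to world coordinates). Camera axes: x right, y up, looking along -z (the intrinsics and any distortion apply to the point x, -y, -z); pixel columns grow to the right and rows downward; lengths in m; the calibration is good to about 2 mm. A picture is of the moment at which its call begins: read the wrist's pose just before it. camera_params takes no time and is no camera call; for the wrist camera it gives the pose at the moment of the call.
- manip.finish_job(): hands the job in, once; it reports no verdict.
The state is a dict: "t": time; "joint_positions": joint angles; "joint_vel": joint speeds; "tau": joint torques, N m; "eef_pos": TCP position; "eef_rot": TCP orientation; "contact_force": force on the tool from outside, world axes, zero at the start; "ft_torque": the same for the moment, N m; "opening": opening from 0.0 (shut) to 1.0 (fully open).
Only numpy, scipy, OpenCV 4.12 (cv2) and the standard library are available. Lean on these libraries where they do the work, as an engineer would, in place of code of your own. Each camera call takes 0.05 s, during which the arm holds its last target. There are 200 camera calls.

TASK

Set up the mitre box for cutting a six-sided frame. Push the upright tab at the end of the index arm round, stop by stop, until the arm sits in the hexagon stop on the right of straight ahead (as the robot sees it), and push the moulding strip back so that it lies flat against the fence along its whole length, still across the saw line; either may be done first. This is all pushing: do not pinch the tab between the fingers, do not lift the moulding, and leave the other things on the bench where they are.

Things in the scene. Friction and masses are not known exactly. Their poses are not given: they have to be found in the camera images.
- mitre_box: Mitre box fixed to the bench, 560 mm long (its y axis), operator's side towards the robot (its -x). Origin: on the bench below the arm's pivot. The bed is x = -90 to 0 mm, |y| = 40 to 280 mm, top at z = 40 mm; the middle between its halves is open, with the arm's turntable 1.5 mm below bed level. The saw line runs through the pivot along the arm.
- fence (a point): Point on the fence's face at the pivot, at bed height (z = 40 mm). The face is the upright plane x = 0 of the mitre box, facing the robot; the fence stands at |y| = 40 to 280 mm, 12 mm thick, top 90 mm above the bench.
- straight_mark (a point): Mark for the straight cut (a plain bar) on the flat quadrant scale in front of the bed (radius 149 to 191 mm about the pivot, top at z = 12 mm). To each side of it follow raised marks at 15, 30 and 45 degrees: a twelve-sided disc, a hexagon, a square. Straight ahead is the box's -x.
- index_arm (a joint): Arm angle about the pivot, rad: 0 = straight ahead, positive = swung to the robot's right (box's -y), limits +-0.82. Click stops at 0, +-0.262 (twelve-sided), +-0.524 (hexagon), +-0.785 (square); wanted +0.524. Let go within 0.1 rad of a stop it settles there. Leaving a stop takes about 4 N at the tab, falling to nothing halfway; just past halfway the arm jumps on to the next stop and stays.
- tab (a point): Middle of the upright tab at the arm's end, 215 mm from the pivot, 50 mm above the bench. The tab: 14 mm thick across the swing (rubber-faced flanks), 30 mm along the arm, z = 24 to 70 mm, on a foot 38 mm wide (top z = 24 mm). Saw-guide posts 18 mm thick, 139 mm high, stand on the arm: one between pivot and tab, 75 mm from the tab, one 56 mm behind the pivot.
- hexagon_mark_right (a point): Centre of the raised hexagon mark (25 mm across flats) right of straight ahead, on the quadrant 169 mm from the pivot. At the wanted stop the arm's window frames it.
- moulding: Loose pine moulding lying on the bed across the saw line: 360 mm long (its y axis), 32 mm wide (its x axis), 14 mm thick, with a lip 20 mm high along the back; about 0.13 kg. Origin: centre of its underside. Its flat back is its +x side, 16 mm from the origin. At the start it is 19 to 25 mm off the fence and a little askew.
- back_left (a point): Point on the flat back of the moulding, 170 mm left (+y) of its centre.
- back_right (a point): Point on the flat back of the moulding, 170 mm right (-y) of its centre.
- offcut: Bystander: loose wooden block 75 x 45 x 22 mm; origin at centre of underside.
- tape_measure: Bystander: tape measure case 66 x 38 x 60 mm; origin at centre of underside.
- pencil: Bystander: flat carpenter's pencil 180 x 14 x 8 mm along its y axis; origin at centre of underside.
- try_square: Bystander: try square lying flat, wooden stock 115 x 20 x 16 mm along its y axis, origin under the stock's centre, steel blade 150 x 38 mm reaching out along its -x.
- flask: Bystander: bare aluminium drinking flask, 72 mm diameter, 250 mm high, standing; origin at centre of underside.
- glue_bottle: Bystander: white glue bottle, 68 mm diameter, 190 mm high, standing; origin at centre of underside.

How it is judged:
At the end, for the whole second after the job is handed in: The index arm rests in the right-hand hexagon stop (+0.524 rad within 0.035), and the moulding lies flat on the bed, its back within 3.5 mm of the fence near both ends, its middle within 100 mm of the pivot along the fence; all at rest (value of joint index_arm between 0.489 and 0.559 rad and velocity of joint index_arm between -0.05 and 0.05 rad/s and x of each of back_left, back_right in the frame of mitre_box above -0.0035 m and y of moulding in the frame of mitre_box between -0.1 and 0.1 m and z of moulding in the frame of mitre_box below 0.043 m and angle between moulding's own z axis and vertical below 0.05 rad and linear speed of moulding below 0.02 m/s); the robot touches nothing.
It fails at once if the tab is pinched (both flanks pressed at once) (contact force between each of grip_pad_left, grip_pad_right and the fingers above 1 N).
It fails at once if the moulding is lifted off the bed or tipped (z of moulding in the frame of mitre_box above 0.052 m or angle between moulding's own z axis and vertical above 0.25 rad).
It fails at once if a bystander is shifted more than 30 mm, lifted or knocked over (distance of any of offcut, tape_measure, pencil, try_square, flask, glue_bottle from where it was at the start of the episode above 0.03 m or angle between any of flask, glue_bottle's own z axis and vertical above 0.4 rad or angle between tape_measure's own z axis and vertical above 0.6 rad).
It also fails if it takes over 51 s, if anything falls off the work surface, if the arm or the gripper's body presses on something with over 40 N, if the wrist force passes 120 N, or if a joint passes its speed limit or range.

## Working session

There is one attempt and no reset: what is moved stays moved. The work goes in short steps, Python scripts to look and compute and a tool call to move; the robot and the scene stay as the last step left them, time stands still between calls to the robot, and variables do not carry over. Pictures are saved under pics/ and viewed, about 8 in all and at most 12, crops included, and the job is handed in when it is done.

Besides the shell and the picture viewer there is one more tool, called after ">>>" as name([rows], argument=value, ...), one row to a line, values as JSON. play_rows: Moves the arm, as the interface text tells. Its arguments: {"type":"object","properties":{"commands":{"type":"array"},"force":{"type":"number"}},"required":["commands"]}

```bash
mkdir -p pics; python3 - <<'E'
from workcell import read_state, read_camera, camera_params, manip
import cv2,numpy as np
s=read_state();print(s['t'],s['eef_pos'],s['eef_rot'],s['opening'],manip.pinch_z)
for n in ('top','scene'):
    cv2.imwrite(f'pics/{n}1.png',read_camera(n)[:,:,::-1]);p=camera_params(n);print(n,{k:(np.round(v,4).tolist()) for k,v in p.items() if not isinstance(v,str)})
E
```

```text
0.0 [ 0.22099402 -0.50292814  0.19068895] [ 8.37282755e-01 -5.46769439e-01 -6.54245112e-04 -5.84234053e-04] 0.9990918815619012 0.0187
top {'fx': 487.5648, 'fy': 487.5648, 'cx': 318.5773, 'cy': 249.2607, 'cam_to_world': [[-0.0029, 0.9969, -0.0792, 0.4115], [-1.0, -0.0023, 0.008, 0.0068], [0.0077, 0.0792, 0.9968, 1.3419], [0.0, 0.0, 0.0, 1.0]]}
scene {'fx': 593.2931, 'fy': 593.2931, 'cx': 318.8109, 'cy': 245.3485, 'cam_to_world': [[-0.6371, -0.4703, 0.6107, 1.4198], [0.7704, -0.3635, 0.5238, 0.7701], [-0.0243, 0.8042, 0.5939, 0.9361], [0.0, 0.0, 0.0, 1.0]]}
```

View pics/top1.png

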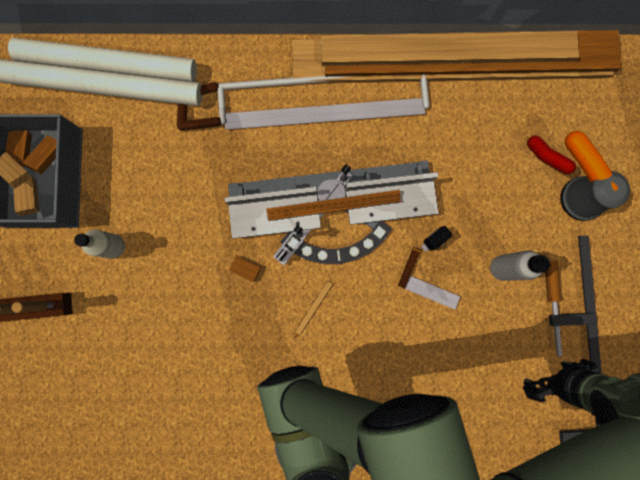

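View pics/scene1.png

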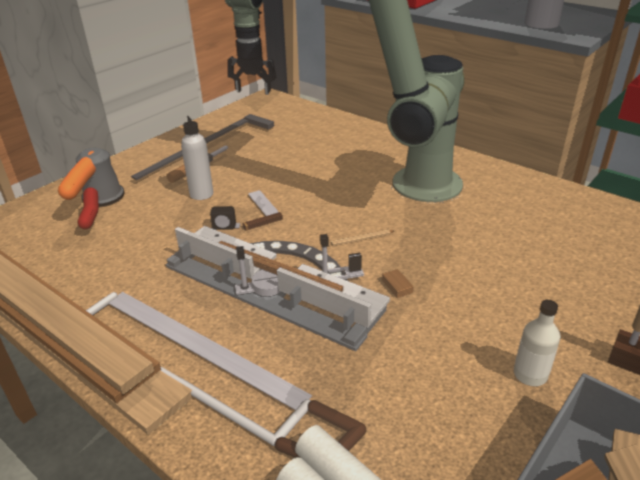

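```bash
python3 - <<'E'
import cv2
i=cv2.imread('pics/top1.png')[150:310,220:480]
cv2.imwrite('pics/crop1.png',cv2.resize(i,None,fx=3,fy=3,interpolation=cv2.INTER_CUBIC))
E
```

```text
(no output)
```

View pics/crop1.png

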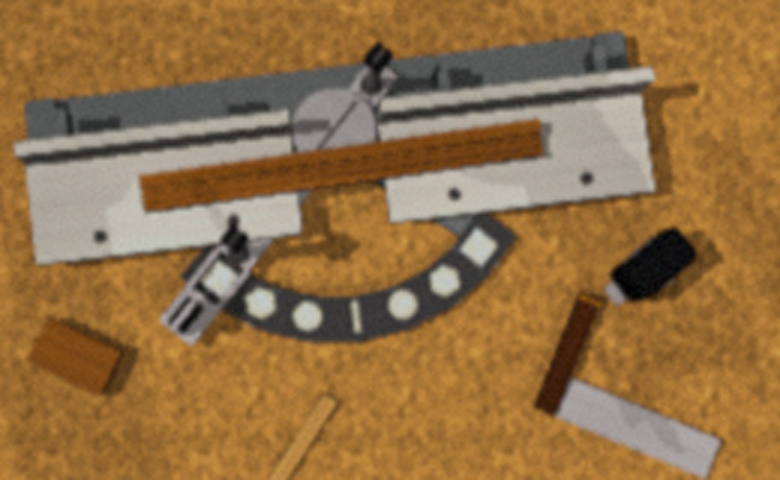

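```bash
cat > h.py <<'E'
import numpy as np
from workcell import read_state, read_camera, camera_params, manip
from scipy.optimize import least_squares
def proj(p,P):
    T=np.linalg.inv(p['cam_to_world']); q=np.atleast_2d(P)@T[:3,:3].T+T[:3,3]
    return np.c_[p['cx']+p['fx']*q[:,0]/-q[:,2], p['cy']-p['fy']*q[:,1]/-q[:,2]]
def pose(v,P):
    c,s=np.cos(v[2]),np.sin(v[2]); P=np.array(P,float)
    return np.c_[v[0]+c*P[:,0]-s*P[:,1], v[1]+s*P[:,0]+c*P[:,1], P[:,2]]
def fit(p,P,uv,v0): 
    return least_squares(lambda v:(proj(p,pose(v,P))-uv).ravel(),v0,loss='soft_l1')
E
python3 - <<'E'
from h import *
p=camera_params('top')
c=lambda L:np.array(L,float)/3+[220-1/3,150-1/3]
r=.169
m=[[-r*np.cos(a),-r*np.sin(a),.013] for a in np.radians([0,15,30,45,-15,-30,-45])]
P=m+[[-.09,.28,.04],[-.09,-.28,.04]]
uv=c([(356,316),(402,305),(445,281),(479,246),(308,316),(261,303),(220,281),(37,263),(655,188)])
f=fit(p,P,uv,[.6,0,0]);print('box',f.x,np.round(f.fun.reshape(-1,2),1).tolist())
b=f.x
g=fit(p,[[-.016,.18,.054],[-.016,-.18,.054],[.016,.18,.06],[.016,-.18,.06]],c([(148,211),(545,153),(140,178),(540,122)]),[.6,0,0])
print('mould',g.x,np.round(g.fun,1))
R=np.array([[np.cos(b[2]),np.sin(b[2])],[-np.sin(b[2]),np.cos(b[2])]])
for y in(.17,-.17): print('back in box',R@(pose(g.x,[[.016,y,0]])[0,:2]-b[:2]))
for d in(-45,-30,0,30):
    a=np.radians(d);print(d,pose(b,[[-.215*np.cos(a),-.215*np.sin(a),.05],[-.14*np.cos(a),-.14*np.sin(a),.05]]).round(3).tolist())
s=read_state(); 
from scipy.spatial.transform import Rotation as Ro
print(Ro.from_quat(s['eef_rot']).as_matrix().round(3))
E
```

```text
box [ 0.66874055 -0.03774906  0.12063839] [[0.1, 0.1], [0.4, -0.3], [-0.0, -0.2], [0.0, 0.2], [-0.0, -0.1], [0.1, -0.0], [-0.2, -0.8], [-0.4, 0.7], [0.1, 0.4]]
mould [ 0.63185319 -0.04553972  0.14319106] [-0.8  0.7  0.3  0.7 -0.  -0.5  0.4 -1.1]
back in box [-0.02539453  0.16702279]
back in box [-0.01772727 -0.17289075]
-45 [[0.5, 0.095, 0.05], [0.559, 0.049, 0.05]]
-30 [[0.471, 0.047, 0.05], [0.54, 0.017, 0.05]]
0 [[0.455, -0.064, 0.05], [0.53, -0.055, 0.05]]
30 [[0.497, -0.167, 0.05], [0.557, -0.122, 0.05]]
[[ 0.402 -0.916 -0.   ]
 [-0.916 -0.402  0.001]
 [-0.002 -0.    -1.   ]]
```

>>> play_rows([
  {"translation": [0, 0, 0], "turn": -0.95, "fingers": 0},
  {"translation": [0, 0, 0], "turn": -0.95, "fingers": 0},
  {"translation": [0, 0, 0], "turn": -0.95, "fingers": 0},
  {"translation": [0, 0, 0], "turn": -0.95, "fingers": 0},
  {"translation": [0, 0, 0], "turn": -0.95, "fingers": 0},
  {"translation": [-0.27, -1, 0], "turn": 0, "fingers": 0},
  {"translation": [-0.27, -1, 0], "turn": 0, "fingers": 0},
  {"translation": [-0.27, -1, 0], "turn": 0, "fingers": 0},
  {"translation": [-0.27, -1, 0], "turn": 0, "fingers": 0},
  {"translation": [-0.27, -1, 0], "turn": 0, "fingers": 0},
  {"translation": [-0.27, -1, 0], "turn": 0, "fingers": 0},
  {"translation": [-0.27, -1, 0], "turn": 0, "fingers": 0},
  {"translation": [-0.27, -1, 0], "turn": 0, "fingers": 0},
  {"translation": [-0.18, -1, 0], "turn": 0, "fingers": 0},
  {"translation": [-0.18, -1, 0], "turn": 0, "fingers": 0},
  {"translation": [-0.18, -1, 0], "turn": 0, "fingers": 0},
  {"translation": [-0.18, -1, 0], "turn": 0, "fingers": 0},
  {"translation": [-0.18, -1, 0], "turn": 0, "fingers": 0},
  {"translation": [-0.18, -1, 0], "turn": 0, "fingers": 0},
  {"translation": [-0.18, -1, 0], "turn": 0, "fingers": 0},
])

```text
t: 2.1
eef_pos: [0.4739, 0.0806, 0.188]
eef_rot: [0.948, -0.319, -0.003, -0.004]
contact_force: [1.1, -0.7, 0.6]
opening: 0.003
```

```bash
cat > go.py <<'E'
import sys
from h import *
from scipy.spatial.transform import Rotation as Ro
B=np.array([0.66874,-0.03775,0.12064])
def boxpt(x,y): return pose(B,[[x,y,0]])[0,:2]
def rep(world_xy,z,yaw):   # needed tool shift in units and turn in units, after/before turn
    s=read_state();R=Ro.from_quat(s['eef_rot']).as_matrix();d=np.r_[world_xy,z]-s['eef_pos']
    y0=np.arctan2(R[1,0],R[0,0]);t=-((yaw-y0+np.pi)%(2*np.pi)-np.pi)
    print('t',round(s['t'],2),'pos',s['eef_pos'].round(4),'shift units',(R.T@d/.04).round(2),'turn units',round(np.degrees(t)/6,2),'F',np.round(s['contact_force'],1))
def arm(deg,gap,z=.036,r=.217):  # TCP 'gap' behind tab middle on the arm at deg, tool y along the swing
    a=np.radians(deg);q=r*np.array([-np.cos(a),-np.sin(a)])-gap*np.array([np.sin(a),-np.cos(a)])
    rep(boxpt(*q),z,a+B[2]-np.pi/2+np.pi/2)
def where():
    s=read_state();c,n=np.cos(B[2]),np.sin(B[2]);q=np.array([[c,n],[-n,c]])@(s['eef_pos'][:2]-B[:2])
    print('box',q.round(4),'r',np.hypot(*q).round(4),'deg',np.degrees(np.arctan2(-q[1],-q[0])).round(1))
E
python3 -c "
from go import *
where();arm(-45,.032,.1);arm(-45,.032)
cv=__import__('cv2');cv.imwrite('pics/w1.png',read_camera('wrist')[:,:,::-1])"
```

```text
box [-0.1792  0.1409] r 0.228 deg -38.2
t 2.1 pos [0.4739 0.0806 0.188 ] shift units [ 0.28 -1.46  2.2 ] turn units 0.15 F [ 1.1 -0.7  0.6]
t 2.1 pos [0.4739 0.0806 0.188 ] shift units [ 0.29 -1.46  3.8 ] turn units 0.15 F [ 1.1 -0.7  0.6]
```

View pics/w1.png

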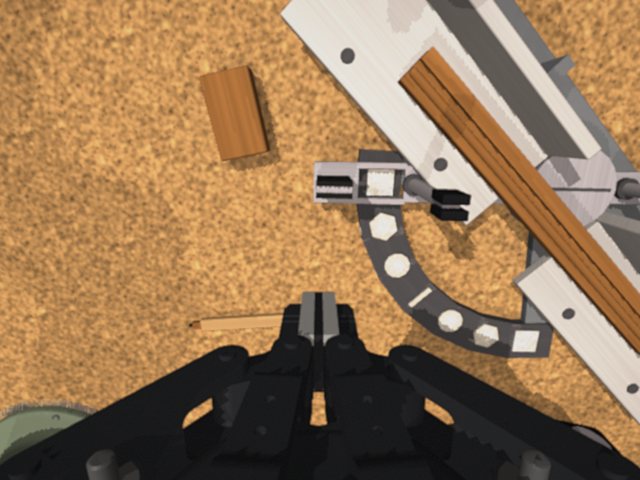

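>>> play_rows([
  {"translation": [0.14, -0.75, 0], "turn": 0.15, "fingers": 0},
  {"translation": [0.14, -0.75, 0], "turn": 0, "fingers": 0},
  {"translation": [0, 0, 0], "turn": 0, "fingers": 0},
  {"translation": [0, 0, 0.8], "turn": 0, "fingers": 0},
  {"translation": [0, 0, 0.8], "turn": 0, "fingers": 0},
  {"translation": [0, 0, 0.8], "turn": 0, "fingers": 0},
])

```text
t: 2.75
eef_pos: [0.5252, 0.1317, 0.0923]
eef_rot: [0.947, -0.321, -0.0, -0.007]
contact_force: [-0.1, -0.6, -0.8]
opening: -0.005
```

```bash
python3 -c "
from go import *
where();arm(-45,.032);arm(-45,.018);arm(-30,.018)"
```

```text
box [-0.1222  0.1855] r 0.2221 deg -56.6
t 2.75 pos [0.5252 0.1317 0.0923] shift units [0.02 0.34 1.4 ] turn units 0.1 F [-0.1 -0.6 -0.8]
t 2.75 pos [0.5252 0.1317 0.0923] shift units [0.01 0.69 1.4 ] turn units 0.1 F [-0.1 -0.6 -0.8]
t 2.75 pos [0.5252 0.1317 0.0923] shift units [0.07 2.11 1.38] turn units -2.4 F [-0.1 -0.6 -0.8]
```

>>> play_rows([
  {"translation": [0, 0, 0.7], "turn": 0.1, "fingers": 0},
  {"translation": [0, 0, 0.6], "turn": 0, "fingers": 0},
  {"translation": [0, 0.35, 0], "turn": 0, "fingers": 0},
  {"translation": [0, 0.3, 0], "turn": 0, "fingers": 0},
  {"translation": [-0.02, 0.3, 0], "turn": -0.5, "fingers": 0},
  {"translation": [-0.02, 0.3, 0], "turn": -0.5, "fingers": 0},
  {"translation": [-0.02, 0.3, 0], "turn": -0.5, "fingers": 0},
])

```text
t: 3.45
eef_pos: [0.4755, 0.0775, 0.0325]
eef_rot: [0.968, -0.249, -0.006, -0.004]
contact_force: [0.1, -0.3, -0.6]
opening: -0.002
```

```bash
python3 -c "
from go import *
where();arm(-45,.018);arm(-30,.018)"
```

```text
box [-0.178   0.1376] r 0.225 deg -37.7
t 3.45 pos [0.4755 0.0775 0.0325] shift units [ 0.34 -1.12 -0.09] turn units 1.54 F [ 0.1 -0.3 -0.6]
t 3.45 pos [0.4755 0.0775 0.0325] shift units [ 0.18  0.29 -0.09] turn units -0.96 F [ 0.1 -0.3 -0.6]
```

>>> play_rows([
  {"translation": [0.1, 0.3, -0.05], "turn": -0.6, "fingers": 0},
  {"translation": [0.1, 0.3, -0.05], "turn": -0.6, "fingers": 0},
  {"translation": [0.02, 0.3, 0], "turn": -0.6, "fingers": 0},
  {"translation": [0.02, 0.3, 0], "turn": -0.6, "fingers": 0},
  {"translation": [0.02, 0.3, 0], "turn": -0.6, "fingers": 0},
])

```text
t: 3.95
eef_pos: [0.4591, 0.012, 0.0388]
eef_rot: [0.996, -0.089, -0.005, -0.005]
contact_force: [-0.2, -0.2, 0.3]
opening: -0.002
```

```bash
python3 -c "
from go import *
where();arm(-15,.018);arm(0,.018)
cv=__import__('cv2');cv.imwrite('pics/w2.png',read_camera('wrist')[:,:,::-1])"
```

```text
box [-0.2021  0.0746] r 0.2154 deg -20.3
t 3.95 pos [0.4591 0.012  0.0388] shift units [-0.06  0.05  0.07] turn units -0.36 F [-0.2 -0.2  0.3]
t 3.95 pos [0.4591 0.012  0.0388] shift units [0.06 1.46 0.06] turn units -2.86 F [-0.2 -0.2  0.3]
```

View pics/w2.png

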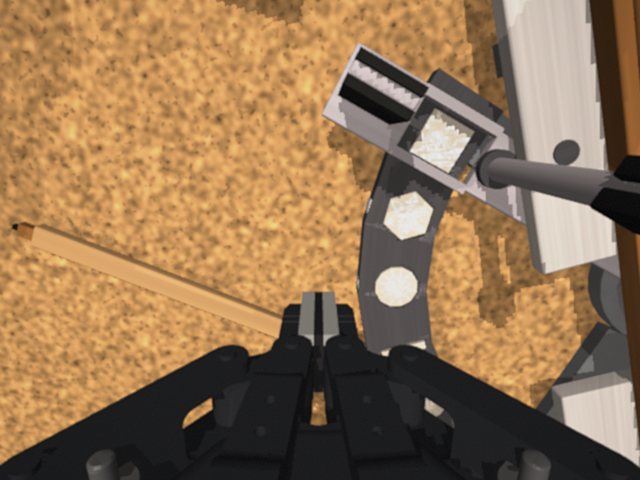

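```bash
python3 -c "
from go import *
p=camera_params('wrist')
for d in(-45,-30):
  a=np.radians(d)
  for r,z in((.2,.07),(.23,.07),(.215,.024),(.169,.013)): print(d,r,z,proj(p,pose(B,[[-r*np.cos(a),-r*np.sin(a),z]])).round(0))
s=read_state();print('tcp',proj(p,[s['eef_pos']]).round(),p['cam_to_world'].round(3))
i=read_camera('scene');cv=__import__('cv2');cv.imwrite('pics/s2.png',cv.resize(i[200:320,220:440,::-1],None,fx=3.5,fy=3.5,interpolation=2))
"
```

```text
-45 0.2 0.07 [[415. 105.]]
-45 0.23 0.07 [[346.  65.]]
-45 0.215 0.024 [[367.  97.]]
-45 0.169 0.013 [[438. 142.]]
-30 0.2 0.07 [[363. 229.]]
-30 0.23 0.07 [[293. 213.]]
-30 0.215 0.024 [[327. 202.]]
-30 0.169 0.013 [[405. 216.]]
tcp [[317. 277.]] [[ 0.984  0.168  0.061  0.475]
 [-0.178  0.945  0.276  0.081]
 [-0.012 -0.282  0.959  0.221]
 [ 0.     0.     0.     1.   ]]
```

View pics/s2.png

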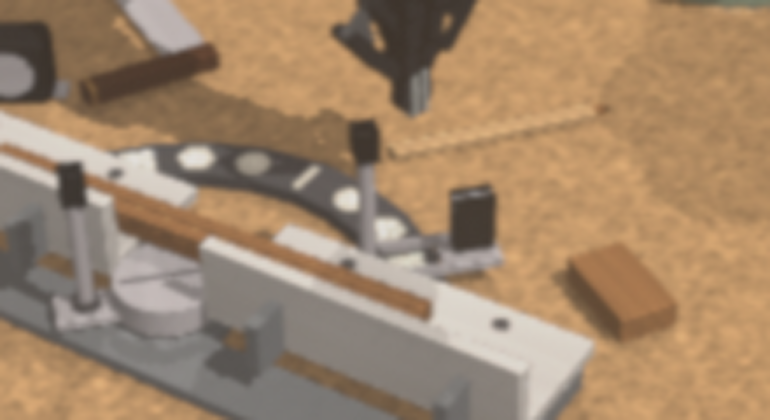

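>>> play_rows([
  {"translation": [0, 0, -0.9], "turn": 0, "fingers": 0},
  {"translation": [0, 0, -0.9], "turn": 0, "fingers": 0},
  {"translation": [0, 0, -0.9], "turn": 0.5, "fingers": 0},
  {"translation": [0, -0.7, 0], "turn": 1, "fingers": 0},
  {"translation": [0, -0.7, 0], "turn": 1, "fingers": 0},
  {"translation": [0, -0.7, 0], "turn": 1, "fingers": 0},
  {"translation": [0, -0.7, 0], "turn": 1, "fingers": 0},
  {"translation": [0, 0, 0], "turn": 0, "fingers": 0},
])

```text
t: 4.85
eef_pos: [0.5046, 0.1163, 0.1555]
eef_rot: [0.94, -0.34, -0.004, -0.006]
contact_force: [-0.1, 0.9, 0.0]
opening: 0.0
```

```bash
python3 -c "
from go import *
where();arm(-45,.032);arm(-45,.032,r=.213)"
```

```text
box [-0.1444  0.1727] r 0.2251 deg -50.1
t 4.85 pos [0.5046 0.1163 0.1555] shift units [ 0.21 -0.28  2.99] turn units -0.27 F [-0.1  0.9  0. ]
t 4.85 pos [0.5046 0.1163 0.1555] shift units [ 0.31 -0.28  2.99] turn units -0.27 F [-0.1  0.9  0. ]
```

>>> play_rows([
  {"translation": [0.28, -0.3, 0], "turn": -0.27, "fingers": 0},
  {"translation": [0, 0, 0], "turn": 0, "fingers": 0},
  {"translation": [0, 0, 0.8], "turn": 0, "fingers": 0},
  {"translation": [0, 0, 0.8], "turn": 0, "fingers": 0},
  {"translation": [0, 0, 0.8], "turn": 0, "fingers": 0},
  {"translation": [0, 0, 0.3], "turn": 0, "fingers": 0},
  {"translation": [0, 0, 0], "turn": 0, "fingers": 0},
  {"translation": [0, 0, 0], "turn": 0, "fingers": 0},
])

```text
t: 5.65
eef_pos: [0.5144, 0.1178, 0.046]
eef_rot: [0.944, -0.328, -0.005, -0.005]
contact_force: [0.3, 0.0, 0.2]
opening: -0.002
```

```bash
python3 -c "
from go import *
where();arm(-45,.018)"
```

```text
box [-0.1345  0.173 ] r 0.2192 deg -52.1
t 5.65 pos [0.5144 0.1178 0.046 ] shift units [0.02 0.23 0.25] turn units -0.04 F [0.3 0.  0.2]
```

Now push in slow small rows, watching force.

>>> play_rows([
  {"translation": [0, 0.1, 0.1], "turn": 0, "fingers": 0},
  {"translation": [0, 0.1, 0], "turn": 0, "fingers": 0},
  {"translation": [0, 0.1, 0], "turn": 0, "fingers": 0},
  {"translation": [0, 0.1, 0], "turn": 0, "fingers": 0},
  {"translation": [0, 0.1, 0], "turn": 0, "fingers": 0},
])

```text
t: 6.15
eef_pos: [0.5031, 0.1007, 0.0452]
eef_rot: [0.944, -0.329, -0.003, -0.006]
contact_force: [-1.0, -0.1, 0.1]
opening: -0.005
```

```bash
python3 -c "
from go import *
where();arm(-45,.018);arm(-30,.018);cv=__import__('cv2');cv.imwrite('pics/w3.png',read_camera('wrist')[:,:,::-1])"
```

```text
box [-0.1478  0.1574] r 0.2159 deg -46.8
t 6.15 pos [0.5031 0.1007 0.0452] shift units [-0.03 -0.28  0.23] turn units -0.05 F [-1.  -0.1  0.1]
t 6.15 pos [0.5031 0.1007 0.0452] shift units [0.05 1.14 0.22] turn units -2.55 F [-1.  -0.1  0.1]
```

View pics/w3.png

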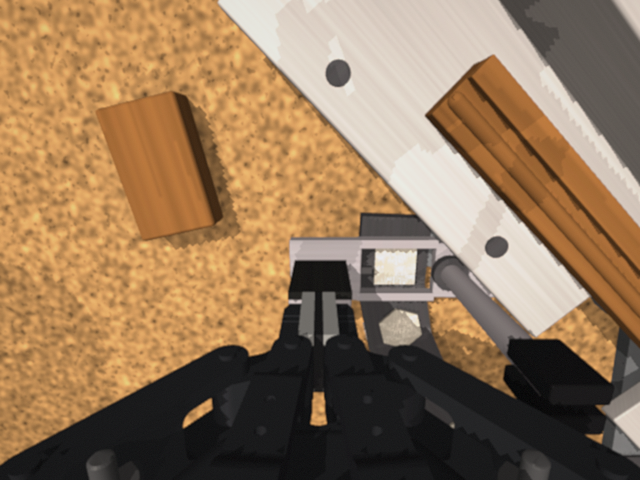

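```bash
python3 -c "
from go import *
p=camera_params('wrist')
for d in(-45,-42,-40):
  a=np.radians(d);e=np.array([-np.cos(a),-np.sin(a)]);t=np.array([np.sin(a),-np.cos(a)])
  P=[[*(r*e+q*t),z] for r,q,z in((.2,-.007,.07),(.23,-.007,.07),(.2,.007,.07),(.23,.007,.07),(.2,-.007,.024),(.23,-.007,.024),(.169,0,.013))]
  print(d,proj(p,pose(B,P)).round(0).tolist())
s=read_state();R=Ro.from_quat(s['eef_rot']).as_matrix()
for y in(-.011,0,.011):
  for z in(0,-.03): print(y,z,proj(p,[s['eef_pos']+R@[0,y,z]]).round())
"
```

```text
-45 [[351.0, 296.0], [286.0, 296.0], [350.0, 323.0], [287.0, 323.0], [345.0, 263.0], [294.0, 263.0], [394.0, 268.0]]
-42 [[350.0, 316.0], [287.0, 320.0], [351.0, 343.0], [289.0, 346.0], [345.0, 280.0], [294.0, 282.0], [394.0, 281.0]]
-40 [[351.0, 330.0], [288.0, 335.0], [353.0, 355.0], [291.0, 360.0], [345.0, 291.0], [295.0, 295.0], [394.0, 290.0]]
-0.011 0 [[317. 258.]]
-0.011 -0.03 [[317. 281.]]
0 0 [[317. 278.]]
0 -0.03 [[317. 303.]]
0.011 0 [[317. 297.]]
0.011 -0.03 [[317. 325.]]
```

```bash
python3 -c "
from go import *
p=camera_params('scene')
for z in(.039,.06,.08,.1,.12): print(z,proj(p,[[.4591,.012,z]]).round(1))
p=camera_params('top');s=read_state();print(s['joint_positions'])
i=read_camera('scene');cv=__import__('cv2');cv.imwrite('pics/s3.png',cv.resize(i[170:320,240:440,::-1],None,fx=4,fy=4,interpolation=2))
"
```

```text
0.039 [[338.3 243. ]]
0.06 [[338.3 236.3]]
0.08 [[338.3 229.9]]
0.1 [[338.2 223.3]]
0.12 [[338.2 216.6]]
[ 0.04449965  0.40907971 -0.48901686  0.67397714  0.0123272   2.28593303]
```

View pics/s3.png

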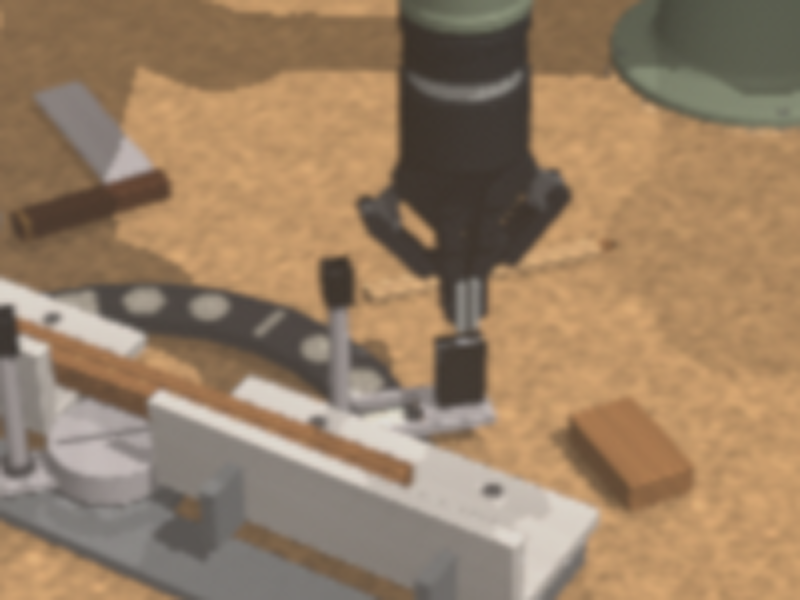

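```bash
python3 -c "
from go import *
p=camera_params('scene');s=read_state();R=Ro.from_quat(s['eef_rot']).as_matrix()
for k in(0,.02,.03,.035,.04,.05):print(k,proj(p,[s['eef_pos']-[0,0,-k]]).round(1), proj(p,[s['eef_pos']+R@[0,-.011,-k]]).round(1), proj(camera_params('wrist'),[s['eef_pos']+R@[0,-.011,-k]]).round(1))
arm(-45,.032,r=.216)"
```

```text
0 [[356.  262.6]] [[357.2 265.3]] [[317.1 258.3]]
0.02 [[356.1 256.1]] [[357.2 258.7]] [[317.  272.3]]
0.03 [[356.2 252.8]] [[357.2 255.4]] [[316.9 280.6]]
0.035 [[356.2 251.1]] [[357.2 253.7]] [[316.8 285. ]]
0.04 [[356.2 249.4]] [[357.2 252. ]] [[316.8 289.8]]
0.05 [[356.3 246.1]] [[357.2 248.7]] [[316.7 300.3]]
t 6.25 pos [0.5027 0.1006 0.045 ] shift units [-0.   -0.64  0.23] turn units -0.06 F [1.2 0.2 0.3]
```

The fingertips actually sit about 37 mm above the reported TCP, so they passed over the tab. I'll back off, go lower and redo the push.

>>> play_rows([
  {"translation": [0, -0.35, 0], "turn": 0, "fingers": 0},
  {"translation": [0, -0.35, 0], "turn": 0, "fingers": 0},
  {"translation": [0, 0, 0], "turn": 0, "fingers": 0},
  {"translation": [0, 0, 0.5], "turn": 0, "fingers": 0},
  {"translation": [0, 0, 0.5], "turn": 0, "fingers": 0},
  {"translation": [0, 0, 0], "turn": 0, "fingers": 0},
])

```text
t: 6.85
eef_pos: [0.5249, 0.1273, 0.0051]
eef_rot: [0.945, -0.328, -0.001, -0.007]
contact_force: [-0.7, 0.9, 1.2]
opening: -0.001
```

```bash
python3 -c "
from go import *
where();arm(-45,.018,.003);arm(-30,.018,.003)"
```

```text
box [-0.1229  0.1812] r 0.2189 deg -55.8
t 6.85 pos [0.5249 0.1273 0.0051] shift units [-0.05  0.58  0.05] turn units -0.03 F [-0.7  0.9  1.2]
t 6.85 pos [0.5249 0.1273 0.0051] shift units [0.03 2.   0.03] turn units -2.53 F [-0.7  0.9  1.2]
```

>>> play_rows([
  {"translation": [-0.05, 0.2, 0], "turn": 0, "fingers": 0},
  {"translation": [0, 0.2, 0], "turn": 0, "fingers": 0},
  {"translation": [0, 0.2, 0], "turn": -0.2, "fingers": 0},
  {"translation": [0, 0.2, 0], "turn": -0.4, "fingers": 0},
  {"translation": [0, 0.2, 0], "turn": -0.4, "fingers": 0},
  {"translation": [0, 0.2, 0], "turn": -0.4, "fingers": 0},
])

```text
t: 7.45
eef_pos: [0.4951, 0.091, 0.008]
eef_rot: [0.967, -0.254, 0.001, -0.011]
contact_force: [0.1, -0.8, 0.0]
opening: -0.002
```

```bash
python3 -c "
from go import *
where();arm(-45,.018,.003);arm(-30,.018,.003)"
```

```text
box [-0.1568  0.1487] r 0.2162 deg -43.5
t 7.45 pos [0.4951 0.091  0.008 ] shift units [ 0.07 -0.59  0.14] turn units 1.45 F [ 0.1 -0.8  0. ]
t 7.45 pos [0.4951 0.091  0.008 ] shift units [-0.08  0.83  0.11] turn units -1.05 F [ 0.1 -0.8  0. ]
```

```bash
cat >> go.py <<'E'
import cv2
def armsat(cam='wrist'):
    p=camera_params(cam);h=cv2.cvtColor(read_camera(cam),cv2.COLOR_RGB2HSV)[:,:,1];o=[]
    for d in range(-54,50,3):
        a=np.radians(d);uv=proj(p,pose(B,[[-r*np.cos(a),-r*np.sin(a),.024] for r in np.arange(.198,.234,.004)])).round().astype(int)
        v=[int(h[j,i]) for i,j in uv if 0<=i<640 and 0<=j<480];
        if len(v)>5:o.append((d,int(np.mean(v))))
    print(cam,*['%d:%d'%q for q in o])
E
python3 -c "
from go import *
armsat();armsat('scene')"
```

```text
wrist -54:142 -51:142 -48:141 -45:139 -42:19 -39:18 -36:13 -33:21 -30:13 -27:44 -24:50 -21:18 -18:13 -15:11 -12:20
scene -54:113 -51:113 -48:112 -45:74 -42:22 -39:31 -36:42 -33:46 -30:69 -27:86 -24:96 -21:105 -18:105 -15:105 -12:108 -9:104 -6:69 -3:85 0:98 3:114 6:115 9:116 12:114 15:115 18:114 21:114 24:114 27:112 30:111 33:107 36:109 39:108 42:107 45:106 48:105
```

>>> play_rows([
  {"translation": [-0.02, 0.25, 0.05], "turn": -0.38, "fingers": 0},
  {"translation": [-0.01, 0.25, 0.05], "turn": -0.38, "fingers": 0},
  {"translation": [-0.01, 0.25, 0.02], "turn": -0.38, "fingers": 0},
  {"translation": [-0.01, 0.25, 0], "turn": -0.38, "fingers": 0},
  {"translation": [-0.01, 0.25, 0], "turn": -0.38, "fingers": 0},
  {"translation": [-0.01, 0.25, 0], "turn": -0.38, "fingers": 0},
  {"translation": [-0.01, 0.25, 0], "turn": -0.38, "fingers": 0},
  {"translation": [-0.01, 0.25, 0], "turn": -0.38, "fingers": 0},
])

```text
t: 8.35
eef_pos: [0.4648, 0.0175, 0.0061]
eef_rot: [0.995, -0.096, 0.007, -0.012]
contact_force: [0.5, -0.8, -0.4]
opening: 0.002
```

```bash
python3 -c "
from go import *
where();arm(-15,.018,.003);arm(0,.018,.003);armsat();armsat('scene')"
```

```text
box [-0.1958  0.0794] r 0.2113 deg -22.1
t 8.35 pos [0.4648 0.0175 0.0061] shift units [-0.17  0.21  0.07] turn units -0.48 F [ 0.5 -0.8 -0.4]
t 8.35 pos [0.4648 0.0175 0.0061] shift units [-0.03  1.62  0.04] turn units -2.98 F [ 0.5 -0.8 -0.4]
wrist -54:142 -51:142 -48:142 -45:141 -42:141 -39:141 -36:138 -33:141 -30:141 -27:141 -24:142 -21:28 -18:17 -15:16 -12:13 -9:15 -6:14 -3:58 0:16 3:10 6:21 9:13
scene -54:113 -51:113 -48:113 -45:113 -42:113 -39:113 -36:114 -33:114 -30:114 -27:114 -24:98 -21:27 -18:30 -15:50 -12:48 -9:76 -6:105 -3:108 0:103 3:68 6:56 9:109 12:111 15:111 18:110 21:109 24:109 27:108 30:106 33:107 36:108 39:108 42:107 45:105 48:106
```

>>> play_rows([
  {"translation": [-0.05, 0.25, 0.03], "turn": -0.44, "fingers": 0},
  {"translation": [-0.05, 0.25, 0.03], "turn": -0.44, "fingers": 0},
  {"translation": [-0.05, 0.25, 0.02], "turn": -0.44, "fingers": 0},
  {"translation": [-0.02, 0.25, 0], "turn": -0.44, "fingers": 0},
  {"translation": [-0.02, 0.25, 0], "turn": -0.44, "fingers": 0},
  {"translation": [-0.02, 0.25, 0], "turn": -0.44, "fingers": 0},
  {"translation": [-0.02, 0.25, 0], "turn": -0.44, "fingers": 0},
  {"translation": [-0.02, 0.25, 0], "turn": -0.44, "fingers": 0},
  {"translation": [-0.02, 0.25, 0], "turn": -0.44, "fingers": 0},
  {"translation": [-0.02, 0.25, 0], "turn": -0.44, "fingers": 0},
])

```text
t: 9.45
eef_pos: [0.4623, -0.0739, 0.0051]
eef_rot: [0.99, 0.137, 0.018, -0.018]
contact_force: [-0.6, 0.3, 0.2]
opening: -0.0
```

```bash
python3 -c "
from go import *
where();arm(15,.018,.003);arm(30,.018,.003);armsat();armsat('scene')"
```

```text
box [-0.2093 -0.0111] r 0.2096 deg 3.0
t 9.45 pos [ 0.4623 -0.0739  0.0051] shift units [-0.23  0.67  0.02] turn units -1.03 F [-0.6  0.3  0.2]
t 9.45 pos [ 0.4623 -0.0739  0.0051] shift units [-0.01  2.07 -0.01] turn units -3.53 F [-0.6  0.3  0.2]
wrist -30:141 -27:142 -24:142 -21:139 -18:141 -15:140 -12:142 -9:141 -6:141 -3:142 0:141 3:39 6:18 9:20 12:14 15:14 18:18 21:41 24:32 27:13 30:17 33:25
scene -54:114 -51:113 -48:113 -45:114 -42:113 -39:114 -36:114 -33:114 -30:114 -27:114 -24:114 -21:114 -18:113 -15:109 -12:110 -9:114 -6:114 -3:114 0:114 3:114 6:93 9:22 12:53 15:32 18:74 21:40 24:67 27:107 30:106 33:105 36:107 39:107 42:108 45:110 48:112
```

>>> play_rows([
  {"translation": [-0.05, 0.25, 0], "turn": -0.42, "fingers": 0},
  {"translation": [-0.05, 0.25, 0], "turn": -0.42, "fingers": 0},
  {"translation": [-0.03, 0.25, 0], "turn": -0.42, "fingers": 0},
  {"translation": [-0.02, 0.25, 0], "turn": -0.42, "fingers": 0},
  {"translation": [-0.02, 0.25, 0], "turn": -0.42, "fingers": 0},
  {"translation": [-0.02, 0.2, 0], "turn": -0.42, "fingers": 0},
  {"translation": [0, 0.15, 0], "turn": -0.4, "fingers": 0},
])

```text
t: 10.25
eef_pos: [0.4799, -0.1295, 0.0043]
eef_rot: [0.958, 0.286, 0.022, -0.019]
contact_force: [-0.3, -0.3, 0.8]
opening: -0.001
```

```bash
python3 -c "
from go import *
where();arm(30,.018,.003);armsat();armsat('scene')"
```

```text
box [-0.1986 -0.0684] r 0.21 deg 19.0
t 10.25 pos [ 0.4799 -0.1295  0.0043] shift units [-0.24  0.57  0.01] turn units -0.62 F [-0.3 -0.3  0.8]
wrist -15:142 -12:140 -9:140 -6:141 -3:140 0:141 3:141 6:140 9:141 12:142 15:141 18:141 21:68 24:33 27:9 30:19 33:17 36:20 39:16 42:21 45:13 48:25
scene -54:114 -51:114 -48:113 -45:114 -42:114 -39:114 -36:114 -33:114 -30:115 -27:115 -24:114 -21:114 -18:113 -15:110 -12:111 -9:115 -6:115 -3:114 0:115 3:115 6:115 9:115 12:114 15:115 18:114 21:108 24:98 27:33 30:32 33:17 36:96 39:107 42:106 45:104 48:107
```

>>> play_rows([
  {"translation": [0, -0.4, 0], "turn": 0, "fingers": 0},
  {"translation": [0, 0, 0], "turn": 0, "fingers": 0},
  {"translation": [0, 0, -1], "turn": 0, "fingers": 0},
  {"translation": [0, 0, -1], "turn": 0, "fingers": 0},
  {"translation": [0, 0, -1], "turn": 0, "fingers": 0},
  {"translation": [0, 0, -1], "turn": 0, "fingers": 0},
  {"translation": [0, 0, 0], "turn": -1, "fingers": 0},
  {"translation": [0, 0, 0], "turn": -1, "fingers": 0},
  {"translation": [0, 0, 0], "turn": -1, "fingers": 0},
  {"translation": [0, 0, 0], "turn": -1, "fingers": 0},
  {"translation": [0, 0, 0], "turn": -1, "fingers": 0},
  {"translation": [0, 0, 0], "turn": -1, "fingers": 0},
  {"translation": [0, 0, 0], "turn": -1, "fingers": 0},
  {"translation": [0, 0, 0], "turn": -1, "fingers": 0},
  {"translation": [0, 0, 0], "turn": -1, "fingers": 0},
  {"translation": [0, 0, 0], "turn": -1, "fingers": 0},
  {"translation": [0, 0, 0], "turn": -0.5, "fingers": 0},
  {"translation": [0, 0, 0], "turn": 0, "fingers": 0},
])

```text
t: 12.15
eef_pos: [0.4701, -0.1215, 0.1749]
eef_rot: [0.66, 0.751, 0.029, -0.001]
contact_force: [0.2, 0.1, 0.5]
opening: -0.003
```

```bash
python3 -c "
from go import *
where();rep(boxpt(-.08,.012),.12,B[2]+np.pi/2);rep(boxpt(-.08,.012),.01,B[2]+np.pi/2)
armsat('scene');armsat('top')"
```

```text
box [-0.2073 -0.0592] r 0.2156 deg 15.9
t 12.15 pos [ 0.4701 -0.1215  0.1749] shift units [1.7  3.13 1.57] turn units 0.09 F [0.2 0.1 0.5]
t 12.15 pos [ 0.4701 -0.1215  0.1749] shift units [1.59 3.02 4.32] turn units 0.09 F [0.2 0.1 0.5]
scene -54:114 -51:114 -48:114 -45:114 -42:114 -39:114 -36:114 -33:114 -30:114 -27:114 -24:115 -21:114 -18:113 -15:110 -12:111 -9:114 -6:115 -3:114 0:115 3:115 6:115 9:115 12:114 15:115 18:114 21:114 24:96 27:27 30:29 33:19 36:100 39:110 42:112 45:113 48:113
top -54:176 -51:174 -48:174 -45:173 -42:176 -39:173 -36:175 -33:176 -30:174 -27:174 -24:175 -21:174 -18:173 -15:172 -12:174 -9:172 -6:176 -3:173 0:177 3:174 6:174 9:64 12:50 15:60 18:70 21:56 24:51 27:35 30:67 33:51 36:54 39:50 42:56 45:57 48:65
```

>>> play_rows([
  {"translation": [0.42, 0.74, 0.1], "turn": 0.09, "fingers": 0},
  {"translation": [0.42, 0.74, 0.1], "turn": 0, "fingers": 0},
  {"translation": [0.42, 0.74, 0.1], "turn": 0, "fingers": 0},
  {"translation": [0.36, 0.74, 0.1], "turn": 0, "fingers": 0},
  {"translation": [0, 0, 0], "turn": 0, "fingers": 0},
  {"translation": [0, 0, 0.6], "turn": 0, "fingers": 0},
  {"translation": [0, 0, 0.6], "turn": 0, "fingers": 0},
  {"translation": [0, 0, 0.6], "turn": 0, "fingers": 0},
  {"translation": [0, 0, 0.6], "turn": 0, "fingers": 0},
  {"translation": [0, 0, 0], "turn": 0, "fingers": 0},
])

```text
t: 13.25
eef_pos: [0.5884, -0.0369, 0.0684]
eef_rot: [0.67, 0.742, 0.029, 0.001]
contact_force: [-0.5, 0.9, 0.2]
opening: -0.0
```

```bash
python3 -c "
from go import *
where();rep(boxpt(-.08,.012),.01,B[2]+np.pi/2);rep(boxpt(-.043,.012),.01,B[2]+np.pi/2)
print(Ro.from_quat(read_state()['eef_rot']).as_matrix()[:,2].round(3))
cv2.imwrite('pics/w4.png',read_camera('wrist')[:,:,::-1])"
```

```text
box [-0.0797  0.0105] r 0.0804 deg -7.5
t 13.25 pos [ 0.5884 -0.0369  0.0684] shift units [-0.02 -0.07  1.46] turn units -0.17 F [-0.5  0.9  0.2]
t 13.25 pos [ 0.5884 -0.0369  0.0684] shift units [-0.    0.85  1.5 ] turn units -0.17 F [-0.5  0.9  0.2]
[ 0.04   0.042 -0.998]
```

View pics/w4.png

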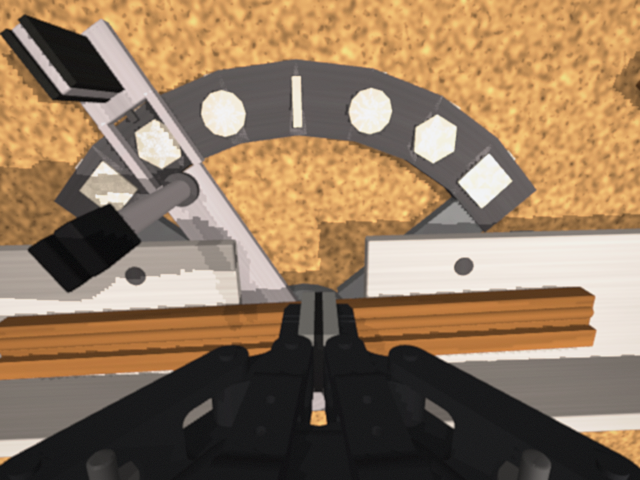

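>>> play_rows([
  {"translation": [0, -0.07, 0.5], "turn": -0.15, "fingers": 0},
  {"translation": [0, 0, 0.5], "turn": 0, "fingers": 0},
  {"translation": [0, 0, 0.4], "turn": 0, "fingers": 0},
  {"translation": [0, 0, 0], "turn": 0, "fingers": 0},
  {"translation": [0, 0, 0], "turn": 0, "fingers": 0},
])

```text
t: 13.8
eef_pos: [0.5942, -0.0379, 0.0212]
eef_rot: [0.665, 0.746, 0.032, 0.007]
contact_force: [-0.5, -0.0, 0.1]
opening: -0.002
```

```bash
python3 -c "
from go import *
where();rep(boxpt(-.043,.012),.01,B[2]+np.pi/2)
p=camera_params('scene');s=read_state();R=Ro.from_quat(s['eef_rot']).as_matrix();print(proj(p,[s['eef_pos']-R[:,2]*k for k in(.033,.037,.041)]))
i=read_camera('scene')[170:320,200:400,::-1];cv2.imwrite('pics/s4.png',cv2.resize(i,None,fx=4,fy=4,interpolation=2))"
```

```text
box [-0.074   0.0089] r 0.0745 deg -6.8
t 13.8 pos [ 0.5942 -0.0379  0.0212] shift units [0.07 0.76 0.33] turn units -0.05 F [-0.5 -0.   0.1]
[[288.25271452 255.962898  ]
 [288.17395279 254.60287567]
 [288.0949559  253.23879279]]
```

View pics/s4.png

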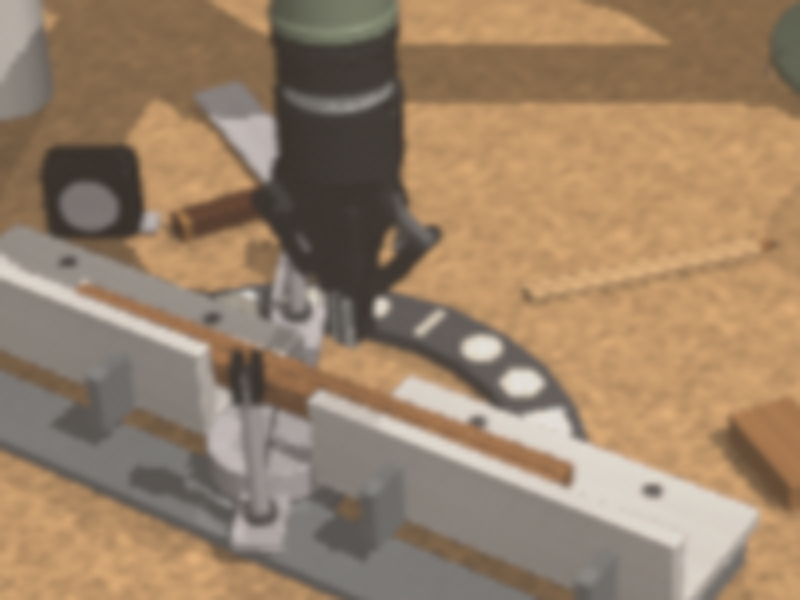

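>>> play_rows([
  {"translation": [0, 0, 0.3], "turn": 0, "fingers": 0},
  {"translation": [0, 0, 0], "turn": 0, "fingers": 0},
  {"translation": [0, 0, 0], "turn": 0, "fingers": 0},
])

```text
t: 14.15
eef_pos: [0.5971, -0.0381, 0.0116]
eef_rot: [0.665, 0.746, 0.033, 0.009]
contact_force: [0.9, -0.8, -0.3]
opening: 0.001
```

```bash
python3 -c "
from go import *
where();rep(boxpt(-.043,.012),.01,B[2]+np.pi/2)"
```

```text
box [-0.0711  0.0083] r 0.0716 deg -6.7
t 14.15 pos [ 0.5971 -0.0381  0.0116] shift units [0.09 0.7  0.08] turn units -0.05 F [ 0.9 -0.8 -0.3]
```

>>> play_rows([
  {"translation": [0, 0.12, 0.02], "turn": 0, "fingers": 0},
  {"translation": [0, 0.12, 0.01], "turn": 0, "fingers": 0},
  {"translation": [0, 0.12, 0.01], "turn": 0, "fingers": 0},
  {"translation": [0, 0.12, 0.01], "turn": 0, "fingers": 0},
])

```text
t: 14.55
eef_pos: [0.6171, -0.0357, 0.0111]
eef_rot: [0.665, 0.746, 0.033, 0.009]
contact_force: [-2.7, -0.5, 1.7]
opening: -0.004
```

```bash
cat >> go.py <<'E'
def mould():  # saturation of wood across the gap between moulding and fence at both ends (top camera), box x in mm at bed level/lip top
    p=camera_params('top');h=cv2.cvtColor(read_camera('top'),cv2.COLOR_RGB2HSV)[:,:,1].astype(np.float32)
    for y in(.15,.1,-.1,-.15):
        xs=np.arange(-.06,.005,.004);uv=proj(p,pose(B,[[x,y,.06] for x in xs])).astype(np.float32)
        v=cv2.remap(h,uv[:,0],uv[:,1],cv2.INTER_LINEAR).ravel();print(y,*['%d:%d'%(1000*a,b) for a,b in zip(xs,v)])
E
python3 -c "
from go import *
where();rep(boxpt(-.043,.012),.01,B[2]+np.pi/2);mould()"
```

```text
box [-0.051   0.0083] r 0.0517 deg -9.2
t 14.55 pos [ 0.6171 -0.0357  0.0111] shift units [0.09 0.2  0.04] turn units -0.06 F [-2.7 -0.5  1.7]
0.15 -60:16 -55:15 -51:14 -47:99 -43:207 -39:202 -35:210 -31:209 -27:206 -23:210 -19:207 -15:120 -11:32 -7:23 -3:26 0:26 4:22
0.1 -60:20 -55:20 -51:21 -47:96 -43:206 -39:210 -35:208 -31:209 -27:216 -23:209 -19:211 -15:140 -11:40 -7:25 -3:28 0:28 4:19
-0.1 -60:25 -55:24 -51:34 -47:36 -43:57 -39:61 -35:70 -31:64 -27:70 -23:69 -19:62 -15:71 -11:61 -7:68 -3:70 0:72 4:68
-0.15 -60:24 -55:27 -51:25 -47:33 -43:99 -39:208 -35:207 -31:207 -27:208 -23:200 -19:203 -15:205 -11:147 -7:50 -3:27 0:40 4:24
```

>>> play_rows([
  {"translation": [0, 0.1, 0.01], "turn": 0, "fingers": 0},
  {"translation": [0, 0.1, 0.01], "turn": 0, "fingers": 0},
  {"translation": [0, 0.08, 0.01], "turn": 0, "fingers": 0},
])

```text
t: 14.9
eef_pos: [0.628, -0.0342, 0.0109]
eef_rot: [0.665, 0.746, 0.032, 0.008]
contact_force: [-6.4, 0.7, 7.9]
opening: -0.001
```

```bash
python3 -c "
from go import *
where();rep(boxpt(-.038,.012),.01,B[2]+np.pi/2);mould()"
```

```text
box [-0.0401  0.0084] r 0.0409 deg -11.9
t 14.9 pos [ 0.628  -0.0342  0.0109] shift units [0.09 0.05 0.03] turn units -0.06 F [-6.4  0.7  7.9]
0.15 -60:14 -55:16 -51:14 -47:14 -43:16 -39:24 -35:118 -31:210 -27:207 -23:207 -19:210 -15:196 -11:198 -7:206 -3:180 0:87 4:20
0.1 -60:20 -55:19 -51:17 -47:18 -43:21 -39:23 -35:75 -31:199 -27:204 -23:215 -19:199 -15:206 -11:203 -7:207 -3:193 0:100 4:18
-0.1 -60:27 -55:27 -51:27 -47:27 -43:27 -39:27 -35:29 -31:23 -27:32 -23:51 -19:66 -15:63 -11:67 -7:67 -3:70 0:67 4:72
-0.15 -60:25 -55:28 -51:24 -47:24 -43:26 -39:27 -35:58 -31:184 -27:209 -23:206 -19:214 -15:206 -11:208 -7:210 -3:197 0:116 4:27
```

>>> play_rows([
  {"translation": [0, 0.12, 0], "turn": 0, "fingers": 0},
  {"translation": [0, 0.15, 0], "turn": 0, "fingers": 0},
])

```text
t: 15.15
eef_pos: [0.6292, -0.0337, 0.0107]
eef_rot: [0.666, 0.745, 0.024, 0.002]
contact_force: [-22.7, -5.0, 22.5]
opening: 0.004
```

>>> play_rows([
  {"translation": [0, -0.3, 0], "turn": 0, "fingers": 0},
  {"translation": [0, -0.2, 0], "turn": 0, "fingers": 0},
  {"translation": [0, 0, 0], "turn": 0, "fingers": 0},
  {"translation": [0, 0, -0.6], "turn": 0, "fingers": 0},
  {"translation": [0, 0, -0.9], "turn": 0, "fingers": 0},
  {"translation": [0, 0, -0.9], "turn": 0, "fingers": 0},
  {"translation": [0, 0, -0.9], "turn": 0, "fingers": 0},
  {"translation": [0, -0.9, -0.3], "turn": 0, "fingers": 0},
  {"translation": [0, -0.9, 0], "turn": 0, "fingers": 0},
  {"translation": [0, -0.9, 0], "turn": 0, "fingers": 0},
  {"translation": [0, -0.9, 0], "turn": 0, "fingers": 0},
  {"translation": [0, -0.9, 0], "turn": 0, "fingers": 0},
  {"translation": [0, 0, 0], "turn": 0, "fingers": 0},
  {"translation": [0, 0, 0], "turn": 0, "fingers": 0},
])

```text
t: 16.55
eef_pos: [0.4325, -0.0628, 0.1526]
eef_rot: [0.665, 0.746, 0.031, 0.011]
contact_force: [0.1, 0.3, 0.6]
opening: -0.002
```

```bash
python3 -c "
from go import *
where();mould();armsat('scene')
i=read_camera('top')[150:310,220:480,::-1];j=cv2.imread('pics/crop1.png')
cv2.imwrite('pics/top5.png',cv2.resize(i,None,fx=3,fy=3,interpolation=2))"
```

```text
box [-0.2375  0.0036] r 0.2376 deg -0.9
0.15 -60:21 -55:21 -51:18 -47:23 -43:25 -39:24 -35:38 -31:153 -27:210 -23:213 -19:213 -15:206 -11:205 -7:210 -3:208 0:157 4:46
0.1 -60:25 -55:25 -51:25 -47:23 -43:25 -39:25 -35:34 -31:145 -27:207 -23:211 -19:207 -15:210 -11:212 -7:206 -3:200 0:155 4:34
-0.1 -60:23 -55:23 -51:26 -47:24 -43:23 -39:26 -35:57 -31:185 -27:202 -23:211 -19:207 -15:210 -11:207 -7:208 -3:200 0:129 4:30
-0.15 -60:20 -55:20 -51:20 -47:22 -43:21 -39:17 -35:37 -31:174 -27:213 -23:203 -19:207 -15:207 -11:208 -7:207 -3:202 0:120 4:22
scene -54:114 -51:113 -48:113 -45:113 -42:113 -39:113 -36:114 -33:114 -30:114 -27:114 -24:115 -21:114 -18:113 -15:109 -12:111 -9:114 -6:114 -3:114 0:115 3:115 6:114 9:114 12:114 15:114 18:113 21:113 24:96 27:25 30:28 33:19 36:100 39:109 42:111 45:112 48:112
```

View pics/top5.png

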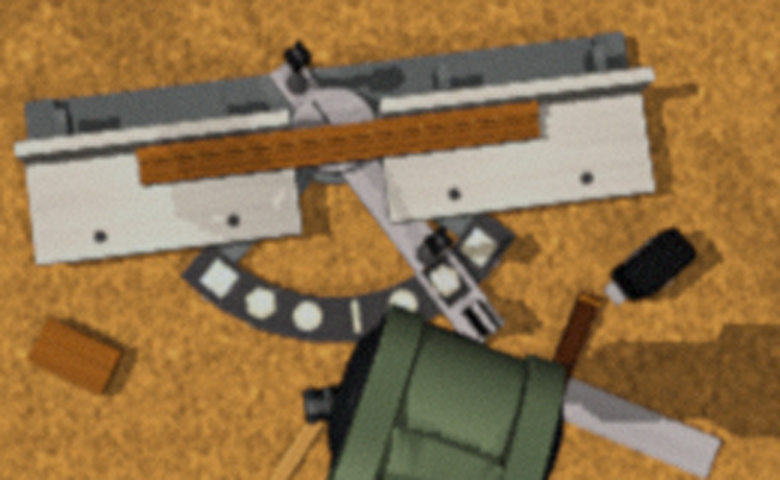

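```bash
python3 -c "
from h import *
print(manip.finish_job())"
```

```text
the job is handed in; nothing more can be done
None
```

I pushed the index arm from the left-hand square stop through every stop to the right-hand hexagon stop. I then pushed the moulding back against the fence, and handed the job in at about 17 s of the 51 s allowed. No verdict is given on hand-in.

**First pass missed:** the first sweep at the tab went over the top of it. The real fingertips sit about 37 mm above the reported TCP. I saw this in the pictures, corrected the height and pushed again.

**Last checks:**
- **Index arm:** the final top picture shows the arm's window framing the right-hand hexagon mark. A colour check puts the arm at about +30°.
- **Moulding:** the back measures within about 1 mm of the fence plane at 100 and 150 mm either side of the pivot, given a calibration good to about 2 mm. It lies across the saw line with its middle close to the pivot.
- **Forces:** the last push pressed at roughly 22 N sideways and 22 N upward on the tool, under the wrist limit. The upward part was unexpected. I didn't find its cause, but nothing looked lifted in the final picture.
- **Bystanders:** those in the final picture (offcut, tape measure and the visible parts of the pencil and try square) look unmoved. I did not recheck the flask and glue bottle at the end.
- **Robot:** it ended clear of everything, with only noise-level force readings.

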